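# Weigh two sealed canisters against each other on a beam comparator

### The job

Find out which of the two canisters on the beam comparator is heavier: swing the red-knobbed arrest lever fully over to free the beam, let it tip for about a second, then swing the lever fully back to its stop so that the beam is locked level again. Only then lift the heavier canister (the one whose pan went down) off by its handle and set it down gently and upright, centred on the green pad in the blue tray, and let go of it. Leave the lighter canister where it stands on its pan and do not disturb the vee block, the bottle, the parts bin or the microscope.

Things in the scene. Friction and masses are not known exactly. Their poses are not given: they have to be found in the camera images.
- comparator: White beam comparator fixed to the bench, base 300 mm (y) by 200 mm (x -130 to +70) by 45 mm high. Origin on the bench under mid-beam; z up, y along the beam, lever on the -x side. Column 40 by 42 mm, 90 mm high, with a dial plate 70 mm wide up to 128 mm at x = +17 mm. Beam pivots 70 mm up; pans at y = +120 and -120 mm.
- arrest_lever (a joint): Lever angle, rad: 0 = home, arrested (beam locked level), leaning 0.5 rad to the comparator's -x; 1.0 = fully over, released, leaning 0.5 rad to +x. Hinge line parallel to the comparator's y through (-100, 0, 50) mm of its frame; knob centre 90 mm from the hinge. Stays where left (2 to 4 N at the knob moves it).
- lever_knob (a point): Centre of the red knob at the end of the arrest lever: a short drum 28 mm across and 30 mm long, its axis along the comparator's y (flat ends face +y and -y).
- beam (a joint): Tilt of the beam, rad, -0.1 to 0.1: 0 = level; positive = left pan (comparator +y) up and right pan down, so the right side is heavier; negative = left pan down, left side heavier. Locked near 0 while arrested; when free it rests against a stop.
- pan_left_top (a point): Centre of the top face of the steel pan at the comparator's +y end (disc 96 mm across, 90 mm above the bench when level; pans stay horizontal).
- pan_right_top (a point): Centre of the top face of the like pan at the comparator's -y end.
- canister_a: One of two identical-looking sealed aluminium canisters with a blue band, 72 mm across, 68 mm high, with a stiff dark bail handle. Each stands on one pan; one is heavier (both 0.3 to 0.8 kg), which cannot be seen. Origin at the centre of its underside, z up; handle bar along its y.
- canister_a_handle (a point): Middle of the level handle bar of canister_a: round bar 10 mm thick, straight for 58 mm along the canister's y, 105 mm above the canister's underside, 37 mm above its lid (room for the fingertips beneath).
- canister_b: The other canister, the same in looks, size and frame.
- canister_b_handle (a point): Middle of the handle bar of canister_b, as for canister_a.
- tray: Blue open tray fixed to the bench, 250 mm (x) by 130 mm (y), walls 6 mm thick and 35 mm high, floor 6 mm, split by a wall across its middle into two bays about 116 by 118 mm, one at x = +61 mm, the other at x = -61 mm. Origin at the centre of its underside.
- green_pad: Flat green pad, 90 by 90 mm and 4 mm thick, lying fixed in the empty bay of the tray. Origin at the centre of its underside; its top is 10 mm above the bench.
- vee_block: Loose steel vee block, 80 (x) by 50 (y) by 56 mm, in the other bay of the tray; leave it alone. Origin at the centre of its underside.
- bottle: Loose brown glass bottle, 56 mm across and 150 mm high, standing on the bench towards the robot; leave it alone. Origin at the centre of its underside.
- parts_bin: Loose blue bin with metal parts, 170 (x) by 120 (y) by 60 mm, on the bench to the robot's left; leave it alone. Origin at the centre of its underside.
- microscope: White stereo microscope fixed to the bench at the robot's right, base 200 (x) by 160 (y) mm, 350 mm high; do not hit it. Origin at the centre of its underside.
There are look-alikes about, which are no part of the job. What is shaped like the canister_b but pink, purple or yellow is not meant.

How it is judged:
On the way, in this order (a step that is already met when the one before it is completed fails the run):
1. arrest lever fully over (above 0.85 rad) and the freed beam tipped more than 0.07 rad (value of joint arrest_lever above 0.85 rad and (value of joint beam above 0.07 rad or value of joint beam below -0.07 rad)), for 0.5 s.
2. arrest lever back home (below 0.12 rad) and the beam locked level (within 0.035 rad) (value of joint arrest_lever below 0.12 rad and value of joint beam between -0.035 and 0.035 rad), for 0.3 s.
At the end, for the whole second after the job is handed in: Heavier canister upright (0.08 rad), released, at rest on the green pad, centred within 20 mm; lighter one upright on its pan, within 20 mm of its start; lever home (below 0.12 rad), beam level (within 0.035 rad); vee block, bottle and bin within 20 mm of their starts (all of step 2 and horizontal distance between canister_b and green_pad below 0.02 m and z of canister_b in the frame of green_pad below 0.009 m and angle between each of canister_b, canister_a's own z axis and vertical below 0.08 rad and linear speed of canister_b below 0.02 m/s and distance of each of canister_a, vee_block, bottle, parts_bin from where it was at the start of the episode below 0.02 m); the robot touches nothing.
It fails at once if a canister lifted off its pan (30 mm or more) while the beam is free (lever beyond 0.3 rad) (value of joint arrest_lever above 0.3 rad and z of any of canister_a, canister_b in the frame of comparator above 0.12 m).
It fails at once if a canister dropped or knocked flying (faster than 0.45 m/s with no finger on it) ((linear speed of canister_a above 0.45 m/s and contact force between the fingers and canister_a below 0.05 N) or (linear speed of canister_b above 0.45 m/s and contact force between the fingers and canister_b below 0.05 N)).
It fails at once if the lighter canister lifted off its pan (z of canister_a in the frame of comparator above 0.12 m).
It fails at once if vee block, bottle or parts bin pushed more than 30 mm (distance of any of vee_block, bottle, parts_bin from where it was at the start of the episode above 0.03 m).
It fails at once if microscope struck (over 15 N) (contact force between microscope and anything else above 15 N).
It also fails if it takes over 64 s, if anything falls off the work surface, if the arm or the gripper's body presses on something with over 40 N, if the wrist force passes 120 N, or if a joint passes its speed limit or range.

### The arm

A 7-joint arm with a two-finger parallel gripper is mounted at the origin on the work surface. World frame = base frame: x ahead of the robot, y to its left, z up, the work surface at z = 0. Lengths are in m, angles in rad, forces in N, time in s.
With the tool pointing down it reaches from about 0.425 to 0.825 m from the base axis. Payload 3.6 kg.
Tool frame: the origin (TCP) lies midway between the tips of the shut fingers; the grasp point (between the pads) lies 19 mm behind it; y points along the fingers, x is the direction in which the jaws open and shut, and the axes are right-handed (so a half turn about y gives the same grasp; the last joint's range is limited). The gripper opens to 85 mm and grips with 20 to 120 N. Pads are 22 mm wide; open, the fingers measure 114 mm over their backs; the gripper's body (76 mm by 85 mm) begins 54 mm behind the grasp point. The pads swing forward as they close: fully open they stand 13 mm farther back than shut.
Start: joints at [-1.226, 0.615, -0.013, 1.423, 0.008, 1.103, -0.04], TCP at [0.236, 0.606, 0.231] pointing down, gripper open.
Joint ranges: [-3.12, 3.12], [-0.3, 2.06], [-1.34, 1.32], [0.26, 2.42], [-1.36, 4.5], [0.01, 1.98], [-2.84, 2.84]. Speed limits (rad/s): [2.79, 2.79, 3.14, 3.14, 3.14, 3.14, 3.14].

### API

Orientations are given as a unit quaternion [x, y, z, w].
In Python, from station import arm gives the robot as it stands. The module is installed in compiled form; this text tells all that it offers.
- The arm moves only by the shell command python3 -m pendant 'ROWS' [FORCE]. ROWS is JSON, a list of rows, each an object of numbers: "x", "y", "z": the shift along the tool's x, y, z in m; "ax", "ay", "az": the turn, a rotation vector about the tool's x, y, z in degrees; "fingers": the opening, from 0 (shut) to 1 (fully open). In form: [{"x": .., "y": .., "z": .., "ax": .., "ay": .., "az": .., "fingers": ..}, ...]. A call has exactly 8 rows; each row is the pose to reach, as a shift and turn from the pose commanded when the call began, along the tool's axes at that moment; what a row does not reach only later rows make up. A row lasts 1/12 s, in which the tool goes at most 41.7 mm and 7.16 degrees, less where a joint would pass 70% of its speed; a pose out of reach is approached as far as the arm can. A call with a gripper value outside its range is refused whole. The fingers move at their own pace and stop on an object; FORCE is the grip in N (left out, the last holds). Time passes only in rows, so rows that repeat a pose let the fingers close, or fill a call up. It gives the time, the measured TCP pose, the force and the opening at its end, in the units of the state.
- arm.observe(): the state, without advancing time (a new reading comes with each control period).
- arm.capture(name): name is "scene" or "top"; returns (picture, depth): 400x640x3 uint8, red, green, blue; 400x640 float32, m along the optical axis (not along the pixel's ray), 0 where there is no reading.
- arm.camera_info(name): a dict with "fov_y" (degrees; the focal length in pixels is half the picture's height over the tangent of half this angle, whatever the lens; pixels are square), "cx", "cy" (the principal point, pixels), "dist_coeffs" ([k1, k2, p1, p2, k3] as OpenCV has them; the pictures are not rectified), "R" (3x3) and "t" (3): a world point X has camera coordinates R X + t. Camera axes: x right, y down, z forward; pixel columns grow to the right and rows downward; lengths in m; the calibration is good to about 2 mm. A picture is of the moment at which its call begins. camera_info takes no time and is no camera call.
- arm.close_job(): hands the job in, once; it reports no verdict.
The state is a dict: "clock": time; "joint_pos": joint angles; "joint_velocities": joint speeds; "effort": joint torques, N m; "position": TCP position; "orientation": TCP orientation; "contact_force": force on the tool from outside, world axes, zero at the start; "wrist_torque": the same for the moment, N m; "grip_width": opening from 0.0 (shut) to 1.0 (fully open).
Only numpy, scipy, OpenCV 4.12 (cv2) and the standard library are available. Lean on these libraries where they do the work, as an engineer would, in place of code of your own. Each camera call takes 0.05 s, during which the arm holds its last target. There are 200 camera calls.

## Working session

There is one attempt and no reset: what is moved stays moved. The work goes in short steps, Python scripts to look and compute and a shell command to move; the robot and the scene stay as the last step left them, time stands still between calls to the robot, and variables do not carry over. Pictures are saved under pics/ and viewed, about 8 in all and at most 12, crops included, and the job is handed in when it is done.

```bash
mkdir -p pics; python3 - <<'E'
from station import arm
import cv2,numpy as np
for n in("scene","top"):
    p,d=arm.capture(n); cv2.imwrite(f"pics/{n}0.png",p[:,:,::-1]); np.savez(f"{n}0.npz",p=p,d=d); print(n,arm.camera_info(n))
s=arm.observe(); print(s)
E
```

```text
scene {'fov_y': 42.92413594451401, 'cx': 321.7847266748221, 'cy': 197.9541137224905, 'dist_coeffs': array([-0.15355078,  0.        ,  0.        ,  0.        ,  0.        ]), 'R': array([[-0.35117834,  0.93628349,  0.00685526],
       [ 0.56803243,  0.21886474, -0.7933709 ],
       [-0.74432045, -0.27472067, -0.60869994]]), 't': array([ 0.22232643, -0.19266869,  2.13003601])}
top {'fov_y': 55.12961908326873, 'cx': 322.88534467489467, 'cy': 193.09531714461377, 'dist_coeffs': array([-0.04653187,  0.        ,  0.        ,  0.        ,  0.        ]), 'R': array([[-0.01021673, -0.99976898, -0.01891041],
       [-0.99130668,  0.01260745, -0.13096611],
       [ 0.13117427,  0.01740797, -0.99120647]]), 't': array([0.00592292, 0.55171262, 1.25425133])}
{'clock': 0.1, 'joint_pos': array([-1.22647131,  0.61585901, -0.01260634,  1.42477884,  0.00807359,
        1.10339952, -0.04039121]), 'joint_velocities': array([ 0.00034269, -0.00023808, -0.00076437, -0.00412921,  0.00188979,
        0.00212822, -0.00059654]), 'effort': array([ 1.16134510e-03, -4.70383251e+01,  2.60203918e-01, -1.71571773e+01,
        1.01220133e-02,  5.83741581e-03,  9.79862847e-06]), 'position': array([0.23528216, 0.60516531, 0.230217  ]), 'orientation': array([ 0.584077  ,  0.39857352, -0.39996591, -0.58311274]), 'contact_force': array([-0.11560986, -0.23519536, -0.23228353]), 'wrist_torque': array([ 0.03241446, -0.02676334,  0.03518216]), 'grip_width': 0.998118639009099}
```

View pics/scene0.png

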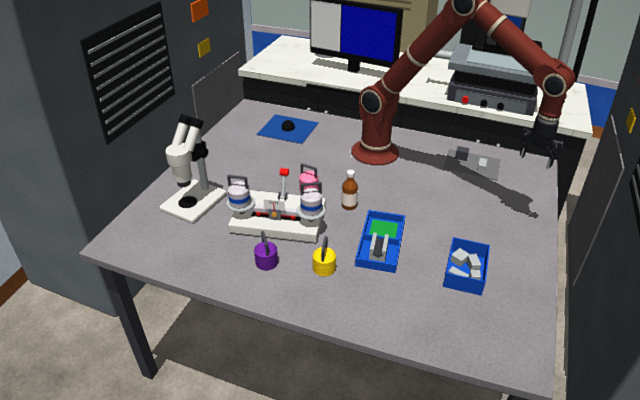

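View pics/top0.png

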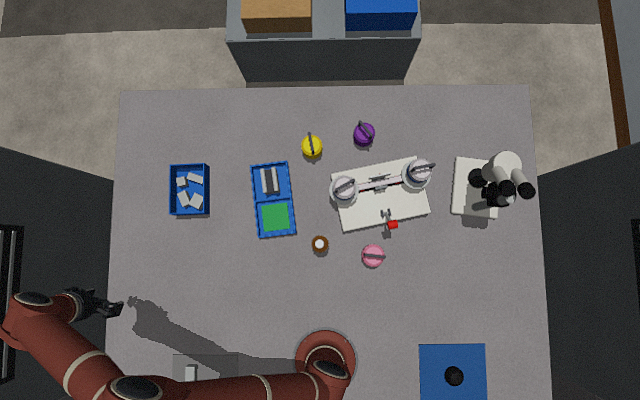

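The top view shows the comparator around (380,195), canisters at (344,189) and (418,172), and the red knob at (392,225). It also shows the green pad at (275,217), the bottle at (320,243), the pink decoy at (373,256), and the gripper off to the left at about (100,305).

```bash
cat > h.py <<'E'
from station import arm
import cv2,numpy as np
from scipy.spatial.transform import Rotation as Rn
def K(c): 
    f=200/np.tan(np.radians(c['fov_y']/2)); return np.array([[f,0,c['cx']],[0,f,c['cy']],[0,0,1]])
def ray(n,uv):
    c=arm.camera_info(n); q=cv2.undistortPoints(np.array(uv,float).reshape(-1,1,2),K(c),c['dist_coeffs'])[:,0]
    return c['R'],c['t'],np.c_[q,np.ones(len(q))]
def onplane(n,uv,z):
    R,t,q=ray(n,uv); C=-R.T@t; d=q@R; return C+d*((z-C[2])/d[:,2])[:,None]
def bydepth(n,uv,d):
    R,t,q=ray(n,uv); return (q*np.array(d).reshape(-1,1)-t)@R
def proj(n,X):
    c=arm.camera_info(n); return cv2.projectPoints(np.array(X,float).reshape(-1,1,3),cv2.Rodrigues(c['R'])[0],c['t'],K(c),c['dist_coeffs'])[0][:,0]
def cloud(n,d):
    v,u=np.mgrid[0:400,0:640]; uv=np.c_[u.ravel(),v.ravel()]; return bydepth(n,uv,d.ravel()).reshape(400,640,3)
E
python3 - <<'E'
from h import *
np.set_printoptions(precision=4,suppress=True)
for n in("top","scene"):
    z=np.load(n+"0.npz");p,d=z['p'],z['d'];X=cloud(n,d);np.save(n+"X.npy",X)
    h=cv2.cvtColor(p,cv2.COLOR_RGB2HSV);H,S,V=[h[...,i].astype(int) for i in range(3)]
    for nm,m in dict(red=((H<5)|(H>176))&(S>200)&(V>150),green=(abs(H-65)<15)&(S>150)).items():
        k,l,st,ce=cv2.connectedComponentsWithStats(m.astype(np.uint8))
        for i in range(1,k):
            if st[i,4]>15:
                P=X[l==i]; print(n,nm,st[i],ce[i],np.median(P,0),P[:,2].max())
                if nm=='green': print('  onplane',onplane(n,ce[i],.01), cv2.minAreaRect(onplane(n,np.argwhere(l==i)[:,::-1],.01)[:,:2].astype(np.float32)))
    if n=="top":
        # base top face z~.045, lids, handles
        box=(X[...,0]>.2)&(X[...,1]<.35)&(X[...,1]>-.35)
        m=box&(abs(X[...,2]-.045)<.006)&(S<60)
        k,l,st,ce=cv2.connectedComponentsWithStats(m.astype(np.uint8))
        for i in range(1,k):
            if st[i,4]>60: print('base',st[i],ce[i],cv2.minAreaRect(X[l==i][:,:2].astype(np.float32)))
        for lo,hi,t in((.15,.166,'lid'),(.18,.21,'handle'),(.055,.075,'lid-low'),(.09,.12,'hand-low'),(.13,.155,'bottletop')):
            m=box&(X[...,2]>lo)&(X[...,2]<hi)
            k,l,st,ce=cv2.connectedComponentsWithStats(m.astype(np.uint8))
            for i in range(1,k):
                if st[i,4]>8:
                    P=X[l==i]; r=cv2.minAreaRect(P[:,:2].astype(np.float32)); print(t,st[i],ce[i],P.mean(0),r)
p=np.load("top0.npz")['p'][130:280,240:450]; q=np.load("scene0.npz")['p'][150:280,220:420]
cv2.imwrite("pics/c1.png",np.vstack([cv2.resize(p,(560,400),interpolation=2),cv2.resize(q,(560,200*560//200*130//200//1),interpolation=2)[:200] if 0 else cv2.resize(q,(560,200))])[:,:,::-1])
E
```

```text
top red [388 220  10   8  62] [392.5    223.8871] [ 0.4399 -0.214   0.1412] 0.1478142413790708
top green [262 203  28  28 627] [275.2169 216.681 ] [0.4752 0.1647 0.0092] 0.016668870470071165
  onplane [[0.4759 0.164  0.01  ]] ((0.4759407341480255, 0.16360153257846832), (0.0872897058725357, 0.08816688507795334), 6.990703582763672)
base [330 156  88  29 883] [375.0747 170.3409] ((0.6194368600845337, -0.17727752029895782), (0.05676519498229027, 0.30098283290863037), 11.50586223602295)
base [264 170  10  24 127] [268.315 180.874] ((0.5945261716842651, 0.1818971335887909), (0.07937870174646378, 0.025479599833488464), 8.555890083312988)
base [ 337  182   92   50 2677] [382.7886 206.2088] ((0.5107067227363586, -0.19930410385131836), (0.12213046848773956, 0.30123773217201233), 11.378022193908691)
lid [409 158  24  23 325] [420.5262 169.7877] [ 0.6043 -0.3032  0.1566] ((0.6073746681213379, -0.3047047257423401), (0.07053372263908386, 0.0687345415353775), 15.739800453186035)
lid [333 176  23  23 311] [343.791  187.5016] [ 0.5524 -0.0666  0.1559] ((0.5528482794761658, -0.06563791632652283), (0.0
[... 4959 characters left out ...]
333591639995575), (0.026469077914953232, 0.02996823377907276), 10.779197692871094)
bottletop [315 240   8   9  58] [318.5172 243.9138] [0.3821 0.0124 0.149 ] ((0.3818749487400055, 0.012555485591292381), (0.021438678726553917, 0.024054253473877907), 89.35342407226562)
scene red [462  96   6   7  26] [464.7692  99.2308] [-0.5205  0.2998  0.0604] 0.08270035914324919
scene red [280 169   9   6  43] [283.8605 171.3256] [ 0.4486 -0.2105  0.1375] 1.1421709676179932
scene green [370 220  28  18 349] [383.6791 228.0344] [0.4728 0.1653 0.0112] 1.1421709676179932
  onplane [[0.4704 0.1642 0.01  ]] ((0.47161489725112915, 0.16377942264080048), (0.07445861399173737, 0.0882430449128151), 7.124601364135742)
```

View pics/c1.png

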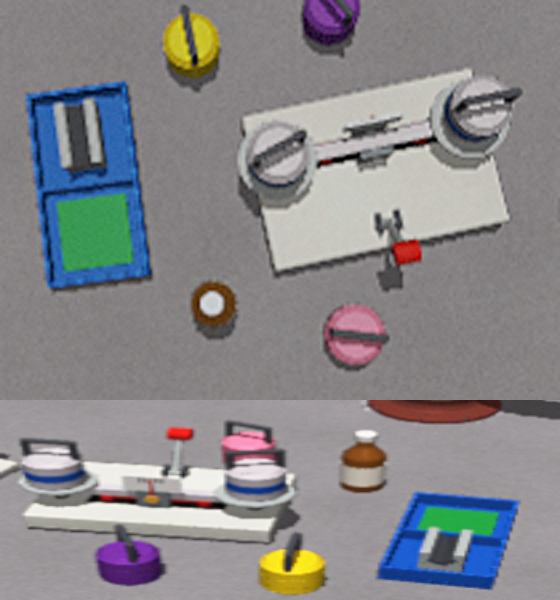

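The crop confirms the layout: lever at home, left handle at about 28° and right handle at about 10°. Measured sizes and heights match the ones given: base 301 mm long, lids at 0.156, knob at (0.439, -0.213). I'll set out for the lever.

```bash
cat >> h.py <<'E'
def go(pos,jaw_deg,start=None):
    """shift (tool axes, m) and turn (deg) from present pose to TCP pos, tool down, jaws along jaw_deg (mod 180, picks small wrist turn)"""
    s=arm.observe(); R=Rn.from_quat(s['orientation']).as_matrix(); p=s['position']
    cur=np.degrees(np.arctan2(R[1,0],R[0,0])); b0=np.degrees(np.arctan2(p[1],p[0])); b1=np.degrees(np.arctan2(pos[1],pos[0]))
    for a in (jaw_deg,jaw_deg+180):
        r=np.radians(a); x=np.array([np.cos(r),np.sin(r),0]); y=np.array([0,0,-1.]); T=np.c_[x,y,np.cross(x,y)]
        print('jaw %.0f now %.1f  j7 change ~%.0f'%(a,cur,((a-b1)-(cur-b0)+180)%360-180),'shift',np.round(R.T@(np.array(pos)-p),4),'turn',np.round(np.degrees(Rn.from_matrix(R.T@T).as_rotvec()),1))
    print('t %.2f'%s['clock'],'pos',np.round(p,4),'F',np.round(s['contact_force'],1),'grip %.3f'%s['grip_width'],'j',np.round(s['joint_pos'],2))
E
python3 -c "
from h import *
go([.50,.40,.27],101.5);go([.44,-.213,.27],101.5)
print(Rn.from_quat(arm.observe()['orientation']).as_matrix().round(3))"
```

```text
jaw 102 now 68.8  j7 change ~63 shift [-0.0954 -0.0396 -0.3211] turn [ -0.  -32.7  -0.1]
jaw 282 now 68.8  j7 change ~-117 shift [-0.0954 -0.0396 -0.3211] turn [ 2.000e-01  1.473e+02 -1.000e-01]
t 0.10 pos [0.2353 0.6052 0.2302] F [-0.1 -0.2 -0.2] grip 0.998 j [-1.23  0.62 -0.01  1.42  0.01  1.1  -0.04]
jaw 102 now 68.8  j7 change ~127 shift [-0.6885 -0.0381 -0.4873] turn [ -0.  -32.7  -0.1]
jaw 282 now 68.8  j7 change ~-53 shift [-0.6885 -0.0381 -0.4873] turn [ 2.000e-01  1.473e+02 -1.000e-01]
t 0.10 pos [0.2353 0.6052 0.2302] F [-0.1 -0.2 -0.2] grip 0.998 j [-1.23  0.62 -0.01  1.42  0.01  1.1  -0.04]
[[ 0.362 -0.001 -0.932]
 [ 0.932 -0.002  0.362]
 [-0.002 -1.    -0.   ]]
```

```bash
R='' ; python3 -m pendant '[{"x":-0.012,"y":-0.005,"z":-0.04,"ay":6},{"x":-0.024,"y":-0.01,"z":-0.08,"ay":13},{"x":-0.036,"y":-0.015,"z":-0.12,"ay":20},{"x":-0.048,"y":-0.02,"z":-0.16,"ay":26},{"x":-0.06,"y":-0.025,"z":-0.2,"ay":33},{"x":-0.072,"y":-0.03,"z":-0.24,"ay":39},{"x":-0.084,"y":-0.035,"z":-0.28,"ay":45},{"x":-0.095,"y":-0.04,"z":-0.32,"ay":50}]' 30
python3 -c "
from h import *
go([.50,.10,.27],-30);go([.44,-.213,.27],-78.5)"
```

```text
jaw -30 now 68.8  j7 change ~-41 shift [-0.375  -0.0389 -0.4298] turn [ 0.1 98.8 -0.1]
jaw 150 now 68.8  j7 change ~139 shift [-0.375  -0.0389 -0.4298] turn [ -0.1 -81.2  -0.1]
t 0.10 pos [0.2353 0.6052 0.2302] F [-0.1 -0.2 -0.2] grip 0.998 j [-1.23  0.62 -0.01  1.42  0.01  1.1  -0.04]
jaw -78 now 68.8  j7 change ~-53 shift [-0.6885 -0.0381 -0.4873] turn [ 2.000e-01  1.473e+02 -1.000e-01]
jaw 102 now 68.8  j7 change ~127 shift [-0.6885 -0.0381 -0.4873] turn [ -0.  -32.7  -0.1]
t 0.10 pos [0.2353 0.6052 0.2302] F [-0.1 -0.2 -0.2] grip 0.998 j [-1.23  0.62 -0.01  1.42  0.01  1.1  -0.04]$[0]: bad value
```

```bash
python3 -m pendant '[{"x":-0.012,"y":-0.005,"z":-0.04,"ax":0,"ay":6,"az":0,"fingers":1},{"x":-0.024,"y":-0.01,"z":-0.08,"ax":0,"ay":13,"az":0,"fingers":1},{"x":-0.036,"y":-0.015,"z":-0.12,"ax":0,"ay":20,"az":0,"fingers":1},{"x":-0.048,"y":-0.02,"z":-0.16,"ax":0,"ay":26,"az":0,"fingers":1},{"x":-0.06,"y":-0.025,"z":-0.2,"ax":0,"ay":33,"az":0,"fingers":1},{"x":-0.072,"y":-0.03,"z":-0.24,"ax":0,"ay":39,"az":0,"fingers":1},{"x":-0.084,"y":-0.035,"z":-0.28,"ax":0,"ay":45,"az":0,"fingers":1},{"x":-0.095,"y":-0.04,"z":-0.32,"ax":0,"ay":50,"az":0,"fingers":1}]' 30
python3 -c "
from h import *
go([.50,.10,.27],-30);go([.44,-.213,.27],-78.5)"
```

```text
clock: 0.77
position: [0.498, 0.4014, 0.2709]
orientation: [0.698, 0.113, -0.114, -0.698]
contact_force: [-0.3, 0.0, -0.2]
grip_width: 0.999
jaw -30 now 18.5  j7 change ~-21 shift [-0.0937  0.001  -0.2864] turn [ 0.  48.5 -0.1]
jaw 150 now 18.5  j7 change ~159 shift [-0.0937  0.001  -0.2864] turn [-1.000e-01 -1.315e+02 -1.000e-01]
t 0.77 pos [0.498  0.4014 0.2709] F [-0.3  0.  -0.2] grip 0.999 j [-0.85  0.58  0.24  1.4  -0.14  1.18 -0.27]
jaw -78 now 18.5  j7 change ~-32 shift [-0.2498  0.0013 -0.5643] turn [ 0.1 97.  -0. ]
jaw 102 now 18.5  j7 change ~148 shift [-0.2498  0.0013 -0.5643] turn [ -0.  -83.   -0.1]
t 0.77 pos [0.498  0.4014 0.2709] F [-0.3  0.  -0.2] grip 0.999 j [-0.85  0.58  0.24  1.4  -0.14  1.18 -0.27]
```

```bash
python3 -m pendant '[{"x":-0.012,"y":0,"z":-0.036,"ax":0,"ay":6,"az":0,"fingers":1},{"x":-0.024,"y":0,"z":-0.072,"ax":0,"ay":12,"az":0,"fingers":1},{"x":-0.036,"y":0,"z":-0.108,"ax":0,"ay":18,"az":0,"fingers":1},{"x":-0.048,"y":0,"z":-0.144,"ax":0,"ay":24,"az":0,"fingers":1},{"x":-0.06,"y":0,"z":-0.18,"ax":0,"ay":30,"az":0,"fingers":1},{"x":-0.072,"y":0,"z":-0.216,"ax":0,"ay":36,"az":0,"fingers":1},{"x":-0.084,"y":0,"z":-0.252,"ax":0,"ay":42,"az":0,"fingers":1},{"x":-0.094,"y":0,"z":-0.286,"ax":0,"ay":48.5,"az":0,"fingers":1}]' 30
python3 -m pendant '[{"x":0.013,"y":0,"z":-0.038,"ax":0,"ay":6,"az":0,"fingers":1},{"x":0.026,"y":0,"z":-0.076,"ax":0,"ay":12,"az":0,"fingers":1},{"x":0.039,"y":0,"z":-0.114,"ax":0,"ay":18,"az":0,"fingers":1},{"x":0.052,"y":0,"z":-0.152,"ax":0,"ay":24,"az":0,"fingers":0.8},{"x":0.065,"y":0,"z":-0.19,"ax":0,"ay":30,"az":0,"fingers":0.7},{"x":0.078,"y":0,"z":-0.228,"ax":0,"ay":36,"az":0,"fingers":0.7},{"x":0.091,"y":0,"z":-0.266,"ax":0,"ay":42,"az":0,"fingers":0.7},{"x":0.104,"y":0,"z":-0.301,"ax":0,"ay":48.5,"az":0,"fingers":0.7}]'
python3 - <<'E'
from h import *
go([.439,-.213,.112],-78.5)
p,d=arm.capture("scene"); q,_=arm.capture("top")
cv2.imwrite("pics/s2.png",np.hstack([cv2.resize(p[140:260,200:360],(400,300)),cv2.resize(q[150:270,320:480],(400,300))])[:,:,::-1])
E
```

```text
clock: 1.43
position: [0.4992, 0.0997, 0.2708]
orientation: [0.683, -0.184, 0.183, -0.683]
contact_force: [0.4, 0.2, -0.1]
grip_width: 1.002
clock: 2.1
position: [0.4398, -0.2128, 0.271]
orientation: [-0.547, 0.448, -0.448, 0.547]
contact_force: [1.4, -0.3, -0.5]
grip_width: 0.697
jaw -78 now -78.6  j7 change ~0 shift [ 1.00e-04  1.59e-01 -8.00e-04] turn [ 0.  -0.1 -0. ]
jaw 102 now -78.6  j7 change ~-180 shift [ 1.00e-04  1.59e-01 -8.00e-04] turn [  0.  179.9   0. ]
t 2.10 pos [ 0.4398 -0.2128  0.271 ] F [ 1.4 -0.3 -0.5] grip 0.697 j [-0.14  0.4   0.78  1.83 -0.32  1.04 -0.6 ]
```

View pics/s2.png

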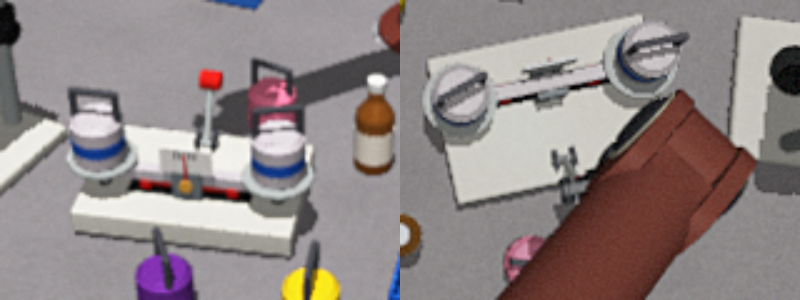

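The gripper is above the knob and out of the crop. The lever is at home with clear room around it, and the beam is level. Next I descend and grip the knob by its flat ends.

```bash
python3 -m pendant '[{"x":0,"y":0.025,"z":-0.001,"ax":0,"ay":0,"az":0,"fingers":0.7},{"x":0,"y":0.05,"z":-0.001,"ax":0,"ay":0,"az":0,"fingers":0.7},{"x":0,"y":0.075,"z":-0.001,"ax":0,"ay":0,"az":0,"fingers":0.7},{"x":0,"y":0.1,"z":-0.001,"ax":0,"ay":0,"az":0,"fingers":0.7},{"x":0,"y":0.12,"z":-0.001,"ax":0,"ay":0,"az":0,"fingers":0.7},{"x":0,"y":0.14,"z":-0.001,"ax":0,"ay":0,"az":0,"fingers":0.7},{"x":0,"y":0.152,"z":-0.001,"ax":0,"ay":0,"az":0,"fingers":0.7},{"x":0,"y":0.159,"z":-0.001,"ax":0,"ay":0,"az":0,"fingers":0.7}]' 30
python3 -m pendant '[{"x":0,"y":0,"z":0,"ax":0,"ay":0,"az":0,"fingers":0.5},{"x":0,"y":0,"z":0,"ax":0,"ay":0,"az":0,"fingers":0.4},{"x":0,"y":0,"z":0,"ax":0,"ay":0,"az":0,"fingers":0.2},{"x":0,"y":0,"z":0,"ax":0,"ay":0,"az":0,"fingers":0.2},{"x":0,"y":0,"z":0,"ax":0,"ay":0,"az":0,"fingers":0.2},{"x":0,"y":0,"z":0,"ax":0,"ay":0,"az":0,"fingers":0.2},{"x":0,"y":0,"z":0,"ax":0,"ay":0,"az":0,"fingers":0.2},{"x":0,"y":0,"z":0,"ax":0,"ay":0,"az":0,"fingers":0.2}]' 30
python3 - <<'E'
from h import *
go([.439,-.213,.112],-78.5)
p,d=arm.capture("scene")
cv2.imwrite("pics/s3.png",cv2.resize(p[100:250,200:400],(800,600))[:,:,::-1])
E
```

```text
clock: 2.87
position: [0.4393, -0.2096, 0.1101]
orientation: [0.549, -0.447, 0.444, -0.549]
contact_force: [-0.9, -0.5, 0.0]
grip_width: 0.699
clock: 3.53
position: [0.4413, -0.2142, 0.113]
orientation: [0.549, -0.444, 0.449, -0.547]
contact_force: [1.6, -6.0, -6.0]
grip_width: 0.344
jaw -78 now -78.3  j7 change ~-0 shift [-0.0017  0.001  -0.002 ] turn [-0.1  0.2  0.4]
jaw 102 now -78.3  j7 change ~180 shift [-0.0017  0.001  -0.002 ] turn [   0.6 -179.8    0.2]
t 3.53 pos [ 0.4413 -0.2142  0.113 ] F [ 1.6 -6.  -6. ] grip 0.344 j [ 0.    0.61  0.61  2.03 -0.55  0.66 -0.4 ]
```

View pics/s3.png

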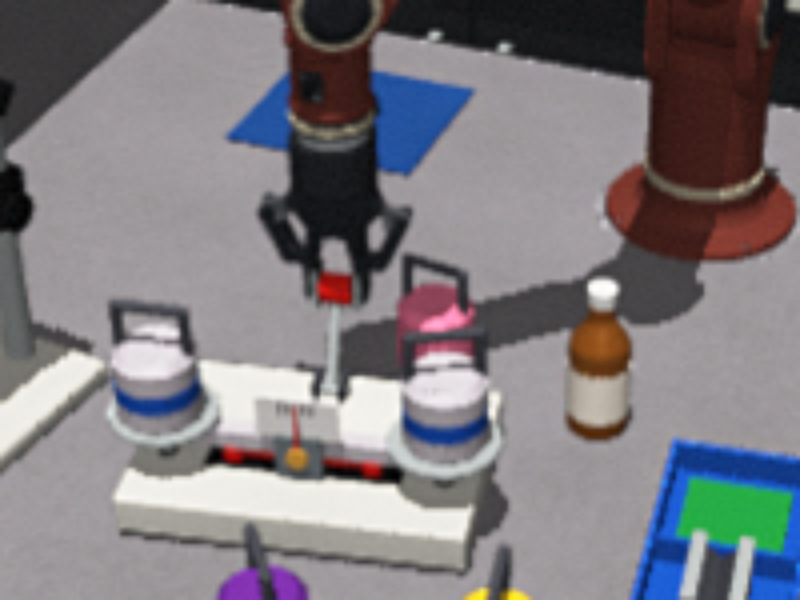

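The scene view shows the knob at about (335,288) held between the fingers by its flat ends. An opening of 0.344 × 85 is 29 mm, which fits the 30 mm drum. Next I swing along the arc.

```bash
python3 -m pendant '[{"x":0,"y":-0.0025,"z":0.005,"ax":0,"ay":0,"az":0,"fingers":0.2},{"x":0,"y":-0.0048,"z":0.010,"ax":0,"ay":0,"az":0,"fingers":0.2},{"x":0,"y":-0.0067,"z":0.0155,"ax":0,"ay":0,"az":0,"fingers":0.2},{"x":0,"y":-0.0082,"z":0.021,"ax":0,"ay":0,"az":0,"fingers":0.2},{"x":0,"y":-0.0094,"z":0.0265,"ax":0,"ay":0,"az":0,"fingers":0.2},{"x":0,"y":-0.0103,"z":0.032,"ax":0,"ay":0,"az":0,"fingers":0.2},{"x":0,"y":-0.0108,"z":0.0375,"ax":0,"ay":0,"az":0,"fingers":0.2},{"x":0,"y":-0.011,"z":0.043,"ax":0,"ay":0,"az":0,"fingers":0.2}]'
python3 -m pendant '[{"x":0,"y":0.0002,"z":0.0055,"ax":0,"ay":0,"az":0,"fingers":0.2},{"x":0,"y":0.0007,"z":0.011,"ax":0,"ay":0,"az":0,"fingers":0.2},{"x":0,"y":0.0016,"z":0.0165,"ax":0,"ay":0,"az":0,"fingers":0.2},{"x":0,"y":0.0028,"z":0.022,"ax":0,"ay":0,"az":0,"fingers":0.2},{"x":0,"y":0.0043,"z":0.0275,"ax":0,"ay":0,"az":0,"fingers":0.2},{"x":0,"y":0.0062,"z":0.033,"ax":0,"ay":0,"az":0,"fingers":0.2},{"x":0,"y":0.0085,"z":0.038,"ax":0,"ay":0,"az":0,"fingers":0.2},{"x":0,"y":0.011,"z":0.044,"ax":0,"ay":0,"az":0,"fingers":0.2}]'
python3 -c "
from h import *
go([.525,-.196,.112],-78.5)"
```

```text
clock: 4.25
position: [0.4795, -0.2065, 0.124]
orientation: [0.55, -0.447, 0.448, -0.546]
contact_force: [-4.6, -6.1, -0.8]
grip_width: 0.347
clock: 4.92
position: [0.5241, -0.1975, 0.1143]
orientation: [0.549, -0.445, 0.448, -0.547]
contact_force: [-3.5, -5.2, 3.1]
grip_width: 0.347
jaw -78 now -78.4  j7 change ~-0 shift [-0.0013  0.0023  0.0012] turn [0.  0.1 0.3]
jaw 102 now -78.4  j7 change ~180 shift [-0.0013  0.0023  0.0012] turn [ 5.000e-01 -1.799e+02 -1.000e-01]
t 4.92 pos [ 0.5241 -0.1975  0.1143] F [-3.5 -5.2  3.1] grip 0.347 j [-0.07  0.69  0.62  1.83 -0.55  0.79 -0.53]
```

```bash
python3 -m pendant '[{"x":0,"y":0.001,"z":0.001,"ax":0,"ay":0,"az":0,"fingers":0.2},{"x":0,"y":0.001,"z":0.002,"ax":0,"ay":0,"az":0,"fingers":0.2},{"x":0,"y":0.002,"z":0.003,"ax":0,"ay":0,"az":0,"fingers":0.2},{"x":0,"y":0.002,"z":0.003,"ax":0,"ay":0,"az":0,"fingers":0.2},{"x":0,"y":0.002,"z":0.003,"ax":0,"ay":0,"az":0,"fingers":0.2},{"x":0,"y":0.002,"z":0.003,"ax":0,"ay":0,"az":0,"fingers":0.2},{"x":0,"y":0.002,"z":0.003,"ax":0,"ay":0,"az":0,"fingers":0.2},{"x":0,"y":0.002,"z":0.003,"ax":0,"ay":0,"az":0,"fingers":0.2}]'
python3 - <<'E'
from h import *
go([.525,-.196,.112],-78.5)
P=arm.capture("scene"); Q=arm.capture("top"); X=cloud("scene",P[1]);Y=cloud("top",Q[1])
X0=np.load("sceneX.npy");Y0=np.load("topX.npy")
for nm,(cx,cy) in dict(left=(.553,-.066),right=(.606,-.303)).items():
    for A,B,n in((X0,X,'scene'),(Y0,Y,'top')):
        r=[]
        for C in(A,B):
            m=(np.hypot(C[...,0]-cx,C[...,1]-cy)<.045)&(C[...,2]>.13)&(C[...,2]<.175); r.append((m.sum(),np.percentile(C[m][:,2],75).round(4) if m.any() else None, C[m].mean(0).round(3) if m.any() else None))
        print(nm,n,r)
cv2.imwrite("pics/s4.png",cv2.resize(P[0][100:250,200:400],(800,600))[:,:,::-1])
E
```

```text
clock: 5.58
position: [0.5278, -0.1967, 0.1123]
orientation: [0.549, -0.445, 0.449, -0.547]
contact_force: [-2.1, -4.9, 5.0]
grip_width: 0.349
jaw -78 now -78.4  j7 change ~-0 shift [-0.0013  0.0003 -0.0026] turn [-0.   0.1  0.4]
jaw 102 now -78.4  j7 change ~180 shift [-0.0013  0.0003 -0.0026] turn [ 6.000e-01 -1.799e+02  1.000e-01]
t 5.58 pos [ 0.5278 -0.1967  0.1123] F [-2.1 -4.9  5. ] grip 0.349 j [-0.07  0.7   0.62  1.83 -0.55  0.79 -0.53]
left scene [(np.int64(352), np.float64(0.1592), array([ 0.569, -0.064,  0.153])), (np.int64(312), np.float64(0.1485), array([ 0.567, -0.065,  0.146]))]
left top [(np.int64(362), np.float64(0.1575), array([ 0.551, -0.066,  0.154])), (np.int64(347), np.float64(0.1465), array([ 0.552, -0.067,  0.144]))]
right scene [(np.int64(334), np.float64(0.1586), array([ 0.622, -0.297,  0.152])), (np.int64(380), np.float64(0.1688), array([ 0.623, -0.295,  0.158]))]
right top [(np.int64(390), np.float64(0.1585), array([ 0.603, -0.301,  0.155])), (np.int64(288), np.float64(0.1702), array([ 0.608, -0.305,  0.168]))]
```

View pics/s4.png

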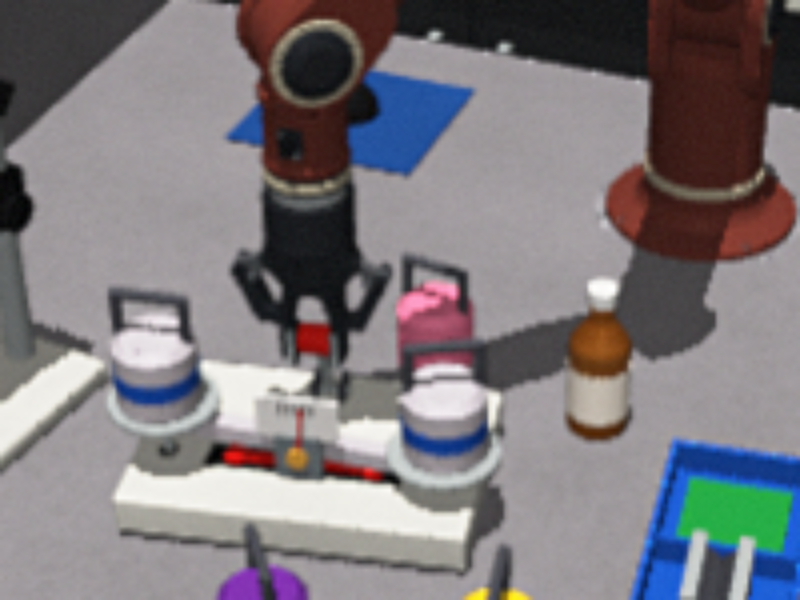

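Both cameras agree that the left canister (comparator +y) dropped about 11 mm and the right one rose about 11 mm, so the left one is heavier. In the picture the pan at (445,470) is down and the lever is over. I hold briefly, then swing the lever back.

```bash
python3 -m pendant '[{"x":0,"y":0,"z":0,"ax":0,"ay":0,"az":0,"fingers":0.2},{"x":0,"y":0,"z":0,"ax":0,"ay":0,"az":0,"fingers":0.2},{"x":0,"y":0,"z":0,"ax":0,"ay":0,"az":0,"fingers":0.2},{"x":0,"y":0,"z":0,"ax":0,"ay":0,"az":0,"fingers":0.2},{"x":0,"y":0,"z":0,"ax":0,"ay":0,"az":0,"fingers":0.2},{"x":0,"y":0,"z":0,"ax":0,"ay":0,"az":0,"fingers":0.2},{"x":0,"y":0,"z":0,"ax":0,"ay":0,"az":0,"fingers":0.2},{"x":0,"y":0,"z":0,"ax":0,"ay":0,"az":0,"fingers":0.2}]'
python3 -m pendant '[{"x":0,"y":-0.004,"z":-0.0065,"ax":0,"ay":0,"az":0,"fingers":0.2},{"x":0,"y":-0.0065,"z":-0.012,"ax":0,"ay":0,"az":0,"fingers":0.2},{"x":0,"y":-0.0085,"z":-0.0175,"ax":0,"ay":0,"az":0,"fingers":0.2},{"x":0,"y":-0.010,"z":-0.023,"ax":0,"ay":0,"az":0,"fingers":0.2},{"x":0,"y":-0.0112,"z":-0.0285,"ax":0,"ay":0,"az":0,"fingers":0.2},{"x":0,"y":-0.012,"z":-0.034,"ax":0,"ay":0,"az":0,"fingers":0.2},{"x":0,"y":-0.0127,"z":-0.0395,"ax":0,"ay":0,"az":0,"fingers":0.2},{"x":0,"y":-0.013,"z":-0.045,"ax":0,"ay":0,"az":0,"fingers":0.2}]'
python3 -m pendant '[{"x":0,"y":0.0002,"z":-0.0055,"ax":0,"ay":0,"az":0,"fingers":0.2},{"x":0,"y":0.0007,"z":-0.011,"ax":0,"ay":0,"az":0,"fingers":0.2},{"x":0,"y":0.0016,"z":-0.0165,"ax":0,"ay":0,"az":0,"fingers":0.2},{"x":0,"y":0.0028,"z":-0.022,"ax":0,"ay":0,"az":0,"fingers":0.2},{"x":0,"y":0.0043,"z":-0.0275,"ax":0,"ay":0,"az":0,"fingers":0.2},{"x":0,"y":0.0062,"z":-0.033,"ax":0,"ay":0,"az":0,"fingers":0.2},{"x":0,"y":0.0085,"z":-0.0385,"ax":0,"ay":0,"az":0,"fingers":0.2},{"x":0,"y":0.011,"z":-0.044,"ax":0,"ay":0,"az":0,"fingers":0.2}]'
python3 -m pendant '[{"x":0,"y":0.001,"z":-0.001,"ax":0,"ay":0,"az":0,"fingers":0.2},{"x":0,"y":0.001,"z":-0.002,"ax":0,"ay":0,"az":0,"fingers":0.2},{"x":0,"y":0.002,"z":-0.003,"ax":0,"ay":0,"az":0,"fingers":0.2},{"x":0,"y":0.002,"z":-0.004,"ax":0,"ay":0,"az":0,"fingers":0.2},{"x":0,"y":0.002,"z":-0.004,"ax":0,"ay":0,"az":0,"fingers":0.2},{"x":0,"y":0.002,"z":-0.004,"ax":0,"ay":0,"az":0,"fingers":0.2},{"x":0,"y":0.002,"z":-0.004,"ax":0,"ay":0,"az":0,"fingers":0.2},{"x":0,"y":0.002,"z":-0.004,"ax":0,"ay":0,"az":0,"fingers":0.2}]'
python3 - <<'E'
from h import *
go([.439,-.213,.112],-78.5)
P=arm.capture("scene"); X=cloud("scene",P[1]);X0=np.load("sceneX.npy")
for nm,(cx,cy) in dict(left=(.553,-.066),right=(.606,-.303)).items():
    for C in(X0,X):
        m=(np.hypot(C[...,0]-cx,C[...,1]-cy)<.045)&(C[...,2]>.13)&(C[...,2]<.175); print(nm,m.sum(),np.percentile(C[m][:,2],75).round(4),C[m].mean(0).round(3))
def red(p):
    h=cv2.cvtColor(p,cv2.COLOR_RGB2HSV);m=((h[...,0]<5)|(h[...,0]>176))&(h[...,1]>200)&(h[...,2]>150);m[:150]=0;m[185:]=0;m[:,:250]=0;m[:,320:]=0
    v,u=np.nonzero(m); return len(u),u.mean(),v.mean()
print(red(np.load('scene0.npz')['p']),red(P[0]))
E
```

```text
clock: 6.35
position: [0.5279, -0.1967, 0.1124]
orientation: [0.549, -0.445, 0.449, -0.547]
contact_force: [-2.0, -5.1, 4.9]
grip_width: 0.343
clock: 7.02
position: [0.4892, -0.2046, 0.1249]
orientation: [-0.548, 0.441, -0.451, 0.549]
contact_force: [6.9, -4.1, -5.7]
grip_width: 0.344
clock: 7.68
position: [0.4464, -0.2133, 0.1159]
orientation: [-0.547, 0.441, -0.451, 0.55]
contact_force: [3.9, -0.3, 10.9]
grip_width: 0.344
clock: 8.35
position: [0.442, -0.2142, 0.1135]
orientation: [-0.547, 0.442, -0.451, 0.55]
contact_force: [2.6, -1.1, 9.7]
grip_width: 0.344
jaw -78 now -78.3  j7 change ~-0 shift [-0.0018  0.0015 -0.0027] turn [-0.6  0.2  0.4]
jaw 102 now -78.3  j7 change ~180 shift [-0.0018  0.0015 -0.0027] turn [   0.7 -179.8    1. ]
t 8.35 pos [ 0.442  -0.2142  0.1135] F [ 2.6 -1.1  9.7] grip 0.344 j [ 0.01  0.6   0.6   2.03 -0.56  0.66 -0.39]
left 352 0.1592 [ 0.569 -0.064  0.153]
left 354 0.1587 [ 0.569 -0.064  0.153]
right 334 0.1586 [ 0.622 -0.297  0.152]
right 339 0.1591 [ 0.622 -0.297  0.152]
(43, np.float64(283.86046511627904), np.float64(171.32558139534885)) (27, np.float64(282.962962962963), np.float64(172.25925925925927))
```

```bash
python3 -m pendant '[{"x":0,"y":0,"z":-0.002,"ax":0,"ay":0,"az":0,"fingers":0.2},{"x":0,"y":0,"z":-0.004,"ax":0,"ay":0,"az":0,"fingers":0.2},{"x":0,"y":0,"z":-0.005,"ax":0,"ay":0,"az":0,"fingers":0.2},{"x":0,"y":0,"z":-0.005,"ax":0,"ay":0,"az":0,"fingers":0.2},{"x":0,"y":0,"z":-0.005,"ax":0,"ay":0,"az":0,"fingers":0.2},{"x":0,"y":0,"z":-0.002,"ax":0,"ay":0,"az":0,"fingers":0.5},{"x":0,"y":0,"z":-0.001,"ax":0,"ay":0,"az":0,"fingers":0.7},{"x":0,"y":0,"z":-0.001,"ax":0,"ay":0,"az":0,"fingers":0.7}]'
python3 -m pendant '[{"x":0,"y":0,"z":0,"ax":0,"ay":0,"az":0,"fingers":0.7},{"x":0,"y":0,"z":0,"ax":0,"ay":0,"az":0,"fingers":0.7},{"x":0,"y":-0.02,"z":0,"ax":0,"ay":0,"az":0,"fingers":0.7},{"x":0,"y":-0.05,"z":0,"ax":0,"ay":0,"az":0,"fingers":0.7},{"x":0,"y":-0.085,"z":0,"ax":0,"ay":0,"az":0,"fingers":0.7},{"x":0,"y":-0.125,"z":0,"ax":0,"ay":0,"az":0,"fingers":0.7},{"x":0,"y":-0.165,"z":0,"ax":0,"ay":0,"az":0,"fingers":0.7},{"x":0,"y":-0.17,"z":0,"ax":0,"ay":0,"az":0,"fingers":0.7}]'
python3 - <<'E'
from h import *
go([.554,-.0665,.28],28.6)
P=arm.capture("scene"); X=cloud("scene",P[1]);X0=np.load("sceneX.npy")
def red(p):
    h=cv2.cvtColor(p,cv2.COLOR_RGB2HSV);m=((h[...,0]<5)|(h[...,0]>176))&(h[...,1]>200)&(h[...,2]>150);m[:150]=0;m[185:]=0;m[:,:250]=0;m[:,320:]=0
    v,u=np.nonzero(m); return len(u),u.mean(),v.mean()
print(red(np.load('scene0.npz')['p']),red(P[0]))
E
```

```text
clock: 9.07
position: [0.4361, -0.2115, 0.1103]
orientation: [-0.549, 0.446, -0.446, 0.549]
contact_force: [-0.5, 1.0, 0.1]
grip_width: 0.7
clock: 9.73
position: [0.4383, -0.2149, 0.2863]
orientation: [-0.547, 0.442, -0.451, 0.549]
contact_force: [0.3, -2.1, 0.3]
grip_width: 0.699
jaw 29 now -78.3  j7 change ~88 shift [-0.1219  0.0068  0.1433] turn [   0.  -106.9    0.8]
jaw 209 now -78.3  j7 change ~-92 shift [-0.1219  0.0068  0.1433] turn [-0.8 73.1  0. ]
t 9.73 pos [ 0.4383 -0.2149  0.2863] F [ 0.3 -2.1  0.3] grip 0.699 j [-0.16  0.38  0.8   1.82 -0.31  1.06 -0.6 ]
(43, np.float64(283.86046511627904), np.float64(171.32558139534885)) (44, np.float64(283.95454545454544), np.float64(171.3181818181818))
```

The knob centroid is back at its starting pixel to within 0.1 px, so the lever is home, and the canister heights match those at the start. Next I move over the left canister.

```bash
python3 -m pendant '[{"x":-0.008,"y":0.001,"z":0.009,"ax":0,"ay":-6.5,"az":0,"fingers":0.7},{"x":-0.016,"y":0.001,"z":0.018,"ax":0,"ay":-13,"az":0,"fingers":0.7},{"x":-0.023,"y":0.002,"z":0.027,"ax":0,"ay":-20,"az":0,"fingers":0.7},{"x":-0.03,"y":0.002,"z":0.036,"ax":0,"ay":-27,"az":0,"fingers":0.7},{"x":-0.038,"y":0.003,"z":0.045,"ax":0,"ay":-34,"az":0,"fingers":0.7},{"x":-0.046,"y":0.003,"z":0.054,"ax":0,"ay":-41,"az":0,"fingers":0.7},{"x":-0.054,"y":0.003,"z":0.063,"ax":0,"ay":-48,"az":0,"fingers":0.7},{"x":-0.061,"y":0.003,"z":0.072,"ax":0,"ay":-53.5,"az":0.4,"fingers":0.7}]'
python3 -m pendant '[{"x":0.003,"y":0.001,"z":0.012,"ax":0,"ay":-6.5,"az":0,"fingers":0.7},{"x":0.006,"y":0.001,"z":0.024,"ax":0,"ay":-13,"az":0,"fingers":0.7},{"x":0.009,"y":0.002,"z":0.036,"ax":0,"ay":-20,"az":0,"fingers":0.7},{"x":0.012,"y":0.002,"z":0.048,"ax":0,"ay":-27,"az":0,"fingers":0.7},{"x":0.015,"y":0.003,"z":0.06,"ax":0,"ay":-34,"az":0,"fingers":0.7},{"x":0.018,"y":0.003,"z":0.072,"ax":0,"ay":-41,"az":0,"fingers":0.7},{"x":0.02,"y":0.003,"z":0.083,"ax":0,"ay":-48,"az":0,"fingers":0.7},{"x":0.0215,"y":0.003,"z":0.0916,"ax":0,"ay":-53.4,"az":0.4,"fingers":0.7}]'
python3 - <<'E'
from h import *
P=arm.capture("scene"); X=cloud("scene",P[1]);X0=np.load("sceneX.npy")
for C in (X0,X):
    m=(np.hypot(C[...,0]-.554,C[...,1]+.0665)<.045)&(C[...,2]>.185)&(C[...,2]<.21); print(m.sum(),C[m].mean(0).round(4),cv2.minAreaRect(C[m][:,:2].astype(np.float32)))
go([.554,-.0665,.178],28.6)
cv2.imwrite("pics/s5.png",cv2.resize(P[0][100:250,200:400],(800,600))[:,:,::-1])
E
```

```text
clock: 10.45
position: [0.4931, -0.1363, 0.2752]
orientation: [-0.689, 0.153, -0.146, 0.693]
contact_force: [-0.5, -0.3, 1.3]
grip_width: 0.699
clock: 11.12
position: [0.5511, -0.0623, 0.2722]
orientation: [-0.681, -0.173, 0.182, 0.688]
contact_force: [-0.1, 0.5, -0.3]
grip_width: 0.701
81 [ 0.5582 -0.068   0.1963] ((0.5581968426704407, -0.06892335414886475), (0.021556807681918144, 0.06557291746139526), 28.414470672607422)
78 [ 0.5592 -0.0695  0.1969] ((0.5594771504402161, -0.06876388937234879), (0.01376902312040329, 0.06473896652460098), 32.54300308227539)
jaw 29 now 29.3  j7 change ~-0 shift [-0.0008  0.094  -0.0074] turn [-0.8  0.7 -0.5]
jaw 209 now 29.3  j7 change ~180 shift [-0.0008  0.094  -0.0074] turn [  -0.8 -179.3    1.2]
t 11.17 pos [ 0.5524 -0.0604  0.2721] F [ 2.2  1.8 -0.1] grip 0.704 j [-0.1   0.44  0.26  1.64 -0.13  1.09  0.71]
```

View pics/s5.png

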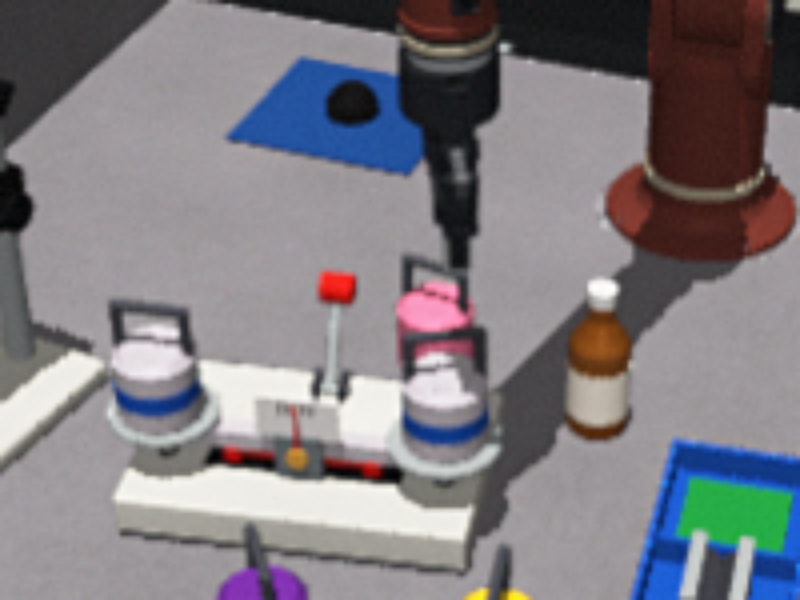

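The gripper hangs over the left canister (handle at about (445,335)), lined up with its jaws across the bar. The lever is home and the dial needle is centred. Next I descend and grip.

```bash
python3 -m pendant '[{"x":0,"y":0.015,"z":-0.003,"ax":-0.4,"ay":0,"az":-0.3,"fingers":0.7},{"x":0,"y":0.03,"z":-0.006,"ax":-0.8,"ay":0,"az":-0.5,"fingers":0.7},{"x":0,"y":0.045,"z":-0.007,"ax":-0.8,"ay":0,"az":-0.5,"fingers":0.7},{"x":0,"y":0.06,"z":-0.007,"ax":-0.8,"ay":0,"az":-0.5,"fingers":0.7},{"x":0,"y":0.075,"z":-0.007,"ax":-0.8,"ay":0,"az":-0.5,"fingers":0.7},{"x":0,"y":0.085,"z":-0.007,"ax":-0.8,"ay":0,"az":-0.5,"fingers":0.7},{"x":0,"y":0.092,"z":-0.007,"ax":-0.8,"ay":0,"az":-0.5,"fingers":0.7},{"x":0,"y":0.095,"z":-0.007,"ax":-0.8,"ay":0,"az":-0.5,"fingers":0.7}]' 60
python3 -m pendant '[{"x":0,"y":0,"z":0,"ax":0,"ay":0,"az":0,"fingers":0.6},{"x":0,"y":0,"z":0,"ax":0,"ay":0,"az":0,"fingers":0.5},{"x":0,"y":0,"z":0,"ax":0,"ay":0,"az":0,"fingers":0.4},{"x":0,"y":0,"z":0,"ax":0,"ay":0,"az":0,"fingers":0.3},{"x":0,"y":0,"z":0,"ax":0,"ay":0,"az":0,"fingers":0.2},{"x":0,"y":0,"z":0,"ax":0,"ay":0,"az":0,"fingers":0.1},{"x":0,"y":0,"z":0,"ax":0,"ay":0,"az":0,"fingers":0},{"x":0,"y":0,"z":0,"ax":0,"ay":0,"az":0,"fingers":0}]' 60
python3 -m pendant '[{"x":0,"y":0,"z":0,"ax":0,"ay":0,"az":0,"fingers":0},{"x":0,"y":0,"z":0,"ax":0,"ay":0,"az":0,"fingers":0},{"x":0,"y":0,"z":0,"ax":0,"ay":0,"az":0,"fingers":0},{"x":0,"y":0,"z":0,"ax":0,"ay":0,"az":0,"fingers":0},{"x":0,"y":-0.002,"z":0,"ax":0,"ay":0,"az":0,"fingers":0},{"x":0,"y":-0.006,"z":0,"ax":0,"ay":0,"az":0,"fingers":0},{"x":0,"y":-0.012,"z":0,"ax":0,"ay":0,"az":0,"fingers":0},{"x":0,"y":-0.02,"z":0,"ax":0,"ay":0,"az":0,"fingers":0}]'
python3 - <<'E'
from h import *
go([.554,-.0665,.27],28.6)
P=arm.capture("scene")
cv2.imwrite("pics/s6.png",cv2.resize(P[0][100:250,200:400],(800,600))[:,:,::-1])
E
```

```text
clock: 11.83
position: [0.5532, -0.0691, 0.1775]
orientation: [0.686, 0.175, -0.175, -0.684]
contact_force: [0.5, 0.0, -0.5]
grip_width: 0.7
clock: 12.5
position: [0.5556, -0.0686, 0.1797]
orientation: [0.687, 0.177, -0.173, -0.684]
contact_force: [2.5, 1.2, 1.0]
grip_width: 0.089
clock: 13.17
position: [0.5514, -0.0692, 0.1974]
orientation: [0.686, 0.173, -0.176, -0.685]
contact_force: [0.7, 0.7, -5.8]
grip_width: 0.092
jaw 29 now 28.6  j7 change ~-0 shift [ 0.0032 -0.0727  0.0011] turn [ 0.   0.  -0.3]
jaw 209 now 28.6  j7 change ~180 shift [ 0.0032 -0.0727  0.0011] turn [-5.0e-01 -1.8e+02 -1.0e-01]
t 13.17 pos [ 0.5514 -0.0692  0.1974] F [ 0.7  0.7 -5.8] grip 0.092 j [-0.08  0.52  0.25  1.75 -0.15  0.9   0.73]
```

View pics/s6.png

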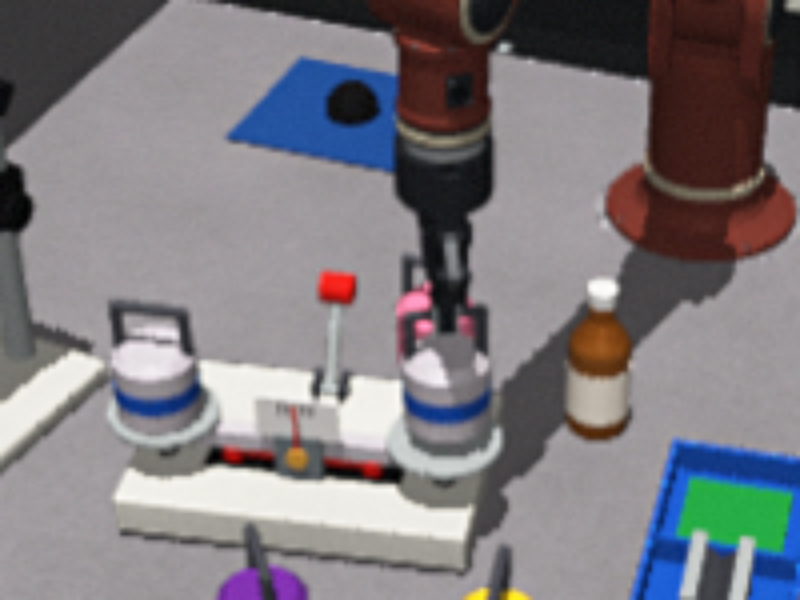

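Lifted cleanly: the canister hangs upright from the bar in the middle of the jaws, and the beam and lever are unchanged. I raise it further and carry it gently.

```bash
python3 -m pendant '[{"x":0,"y":-0.004,"z":0,"ax":0,"ay":0,"az":0,"fingers":0},{"x":0,"y":-0.012,"z":0,"ax":0,"ay":0,"az":0,"fingers":0},{"x":0,"y":-0.022,"z":0,"ax":0,"ay":0,"az":0,"fingers":0},{"x":0,"y":-0.034,"z":0,"ax":0,"ay":0,"az":0,"fingers":0},{"x":0,"y":-0.046,"z":0,"ax":0,"ay":0,"az":0,"fingers":0},{"x":0,"y":-0.056,"z":0,"ax":0,"ay":0,"az":0,"fingers":0},{"x":0,"y":-0.063,"z":0,"ax":0,"ay":0,"az":0,"fingers":0},{"x":0,"y":-0.066,"z":0,"ax":0,"ay":0,"az":0,"fingers":0}]'
python3 -m pendant '[{"x":0,"y":0,"z":0.002,"ax":0,"ay":0,"az":0,"fingers":0},{"x":0.001,"y":0,"z":0.008,"ax":0,"ay":0,"az":0,"fingers":0},{"x":0.003,"y":0,"z":0.018,"ax":0,"ay":0,"az":0,"fingers":0},{"x":0.006,"y":0,"z":0.032,"ax":0,"ay":0,"az":0,"fingers":0},{"x":0.009,"y":0,"z":0.049,"ax":0,"ay":0,"az":0,"fingers":0},{"x":0.013,"y":0,"z":0.069,"ax":0,"ay":0,"az":0,"fingers":0},{"x":0.017,"y":0,"z":0.091,"ax":0,"ay":0,"az":0,"fingers":0},{"x":0.021,"y":0,"z":0.114,"ax":0,"ay":0,"az":0,"fingers":0}]'
python3 -m pendant '[{"x":0.004,"y":0,"z":0.023,"ax":0,"ay":0,"az":0,"fingers":0},{"x":0.008,"y":0,"z":0.045,"ax":0,"ay":0,"az":0,"fingers":0},{"x":0.012,"y":0,"z":0.066,"ax":0,"ay":0,"az":0,"fingers":0},{"x":0.016,"y":0,"z":0.085,"ax":0,"ay":0,"az":0,"fingers":0},{"x":0.019,"y":0,"z":0.101,"ax":0,"ay":0,"az":0,"fingers":0},{"x":0.021,"y":0,"z":0.114,"ax":0,"ay":0,"az":0,"fingers":0},{"x":0.023,"y":0,"z":0.123,"ax":0,"ay":0,"az":0,"fingers":0},{"x":0.023,"y":0,"z":0.127,"ax":0,"ay":0,"az":0,"fingers":0}]'
python3 -m pendant '[{"x":0,"y":0.004,"z":0,"ax":0,"ay":0,"az":0,"fingers":0},{"x":0,"y":0.012,"z":0,"ax":0,"ay":0,"az":0,"fingers":0},{"x":0,"y":0.022,"z":0,"ax":0,"ay":0,"az":0,"fingers":0},{"x":0,"y":0.034,"z":0,"ax":0,"ay":0,"az":0,"fingers":0},{"x":0,"y":0.046,"z":0,"ax":0,"ay":0,"az":0,"fingers":0},{"x":0,"y":0.056,"z":0,"ax":0,"ay":0,"az":0,"fingers":0},{"x":0,"y":0.063,"z":0,"ax":0,"ay":0,"az":0,"fingers":0},{"x":0,"y":0.066,"z":0,"ax":0,"ay":0,"az":0,"fingers":0}]'
python3 - <<'E'
from h import *
go([.475,.164,.098],28.6)
P=arm.capture("scene");Q=arm.capture("top");X=cloud("scene",P[1])
# blue band of canister: visible (scene)
h=cv2.cvtColor(P[0],cv2.COLOR_RGB2HSV)
p=arm.observe()['position']
m=(np.hypot(X[...,0]-p[0],X[...,1]-p[1])<.06)&(X[...,2]>p[2]-.10)&(X[...,2]<p[2]-.025)
k=X[m];print(len(k),k.min(0).round(3),k.max(0).round(3))
# circle fit of the side/lid outline
A=np.c_[2*k[:,:2],np.ones(len(k))]
side=k[k[:,2]<p[2]-.03]
cv2.imwrite("pics/s7.png",np.hstack([cv2.resize(P[0][140:290,310:460],(400,400)),cv2.resize(Q[0][140:290,210:360],(400,400))])[:,:,::-1])
E
```

```text
clock: 13.88
position: [0.5546, -0.0689, 0.2667]
orientation: [0.687, 0.177, -0.173, -0.683]
contact_force: [0.1, -0.8, -5.5]
grip_width: 0.091
clock: 14.55
position: [0.5165, 0.0431, 0.2639]
orientation: [0.686, 0.175, -0.175, -0.684]
contact_force: [1.1, 0.0, -5.8]
grip_width: 0.093
clock: 15.22
position: [0.4757, 0.1665, 0.2636]
orientation: [0.686, 0.177, -0.176, -0.684]
contact_force: [-0.1, 0.4, -7.2]
grip_width: 0.087
clock: 15.88
position: [0.4768, 0.1621, 0.1965]
orientation: [0.687, 0.174, -0.174, -0.684]
contact_force: [-1.1, 0.0, -5.6]
grip_width: 0.087
jaw 29 now 28.5  j7 change ~-0 shift [-0.0005  0.0985  0.003 ] turn [ 0.3 -0.1 -0.1]
jaw 209 now 28.5  j7 change ~180 shift [-0.0005  0.0985  0.003 ] turn [1.000e-01 1.799e+02 4.000e-01]
t 15.88 pos [0.4768 0.1621 0.1965] F [-1.1  0.  -5.6] grip 0.087 j [-0.52  0.44  0.2   1.89 -0.11  0.83  0.24]
370 [0.454 0.127 0.108] [0.521 0.198 0.172]
```

View pics/s7.png

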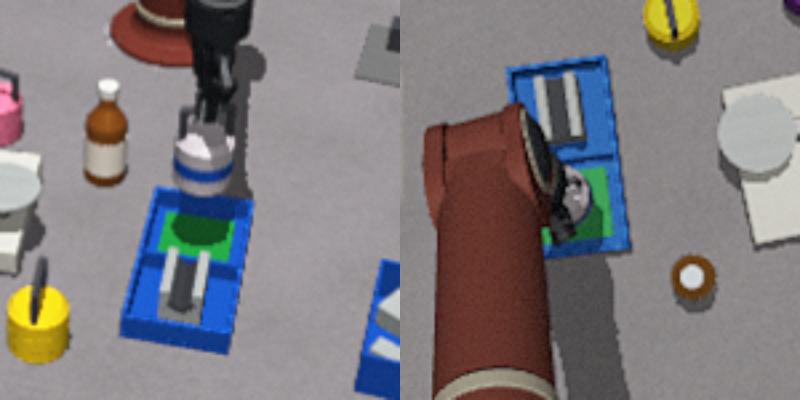

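```bash
python3 - <<'E'
from h import *
s=arm.observe();p=s['position'];print(p,s['clock'])
P=arm.capture("scene");X=cloud("scene",P[1]);X0=np.load("sceneX.npy")
def fit(C,c,zl,zh):
    m=(np.hypot(C[...,0]-c[0],C[...,1]-c[1])<.055)&(C[...,2]>zl)&(C[...,2]<zh);k=C[m]
    from scipy.optimize import least_squares
    r=least_squares(lambda q:np.hypot(k[:,0]-q[0],k[:,1]-q[1])-.036,c,loss='soft_l1',f_scale=.003); return len(k),r.x.round(4),np.median(abs(r.fun)).round(4)
# side walls only: from 8 to 58 mm above the underside
print('start left',fit(X0,(.553,-.066),.102,.148)); print('start right',fit(X0,(.606,-.303),.102,.148))
z0=p[2]+.019-.105
print('now',fit(X,p[:2],z0+.012,z0+.058)); print('now upper',fit(X,p[:2],z0+.036,z0+.06),'lower',fit(X,p[:2],z0+.01,z0+.03))
m=(np.hypot(X[...,0]-p[0],X[...,1]-p[1])<.05)&(X[...,2]>.08)&(X[...,2]<.15); print(X[m][:,2].min(), z0)
E
```

```text
[0.47717941 0.16278444 0.19740209] 15.9833
start left (239, array([ 0.5557, -0.0692]), np.float64(0.0015))
start right (245, array([ 0.6075, -0.3044]), np.float64(0.0016))
now (265, array([0.4765, 0.1625]), np.float64(0.0014))
now upper (156, array([0.4758, 0.1624]), np.float64(0.0014)) lower (110, array([0.4771, 0.1624]), np.float64(0.0014))
0.10912262573075715 0.11140208841940348
```

The hanging canister fits a 72 mm cylinder centred at (0.4765, 0.1625), within 4 mm of the pad centre, and it hangs upright. Underside is about 0.10 m above the pad, so I lower it.

```bash
python3 -m pendant '[{"x":-0.001,"y":0.008,"z":0.001,"ax":0,"ay":0,"az":0,"fingers":0},{"x":-0.001,"y":0.02,"z":0.002,"ax":0,"ay":0,"az":0,"fingers":0},{"x":-0.001,"y":0.034,"z":0.002,"ax":0,"ay":0,"az":0,"fingers":0},{"x":-0.001,"y":0.048,"z":0.002,"ax":0,"ay":0,"az":0,"fingers":0},{"x":-0.001,"y":0.062,"z":0.002,"ax":0,"ay":0,"az":0,"fingers":0},{"x":-0.001,"y":0.075,"z":0.002,"ax":0,"ay":0,"az":0,"fingers":0},{"x":-0.001,"y":0.085,"z":0.002,"ax":0,"ay":0,"az":0,"fingers":0},{"x":-0.001,"y":0.09,"z":0.002,"ax":0,"ay":0,"az":0,"fingers":0}]'
python3 -m pendant '[{"x":0,"y":0.001,"z":0,"ax":0,"ay":0,"az":0,"fingers":0},{"x":0,"y":0.002,"z":0,"ax":0,"ay":0,"az":0,"fingers":0},{"x":0,"y":0.003,"z":0,"ax":0,"ay":0,"az":0,"fingers":0},{"x":0,"y":0.004,"z":0,"ax":0,"ay":0,"az":0,"fingers":0},{"x":0,"y":0.005,"z":0,"ax":0,"ay":0,"az":0,"fingers":0},{"x":0,"y":0.006,"z":0,"ax":0,"ay":0,"az":0,"fingers":0},{"x":0,"y":0.006,"z":0,"ax":0,"ay":0,"az":0,"fingers":0},{"x":0,"y":0.006,"z":0,"ax":0,"ay":0,"az":0,"fingers":0}]'
```

```text
clock: 16.7
position: [0.4754, 0.1645, 0.1069]
orientation: [0.687, 0.175, -0.175, -0.684]
contact_force: [-0.9, 0.1, -5.0]
grip_width: 0.088
clock: 17.37
position: [0.4758, 0.1646, 0.1021]
orientation: [0.686, 0.176, -0.174, -0.684]
contact_force: [-1.6, -1.0, -5.6]
grip_width: 0.088
```

```bash
python3 -m pendant '[{"x":0,"y":0.0005,"z":0,"ax":0,"ay":0,"az":0,"fingers":0},{"x":0,"y":0.001,"z":0,"ax":0,"ay":0,"az":0,"fingers":0},{"x":0,"y":0.0015,"z":0,"ax":0,"ay":0,"az":0,"fingers":0},{"x":0,"y":0.002,"z":0,"ax":0,"ay":0,"az":0,"fingers":0},{"x":0,"y":0.0025,"z":0,"ax":0,"ay":0,"az":0,"fingers":0},{"x":0,"y":0.003,"z":0,"ax":0,"ay":0,"az":0,"fingers":0},{"x":0,"y":0.003,"z":0,"ax":0,"ay":0,"az":0,"fingers":0},{"x":0,"y":0.003,"z":0,"ax":0,"ay":0,"az":0,"fingers":0}]'
python3 -m pendant '[{"x":0,"y":0.0005,"z":0,"ax":0,"ay":0,"az":0,"fingers":0},{"x":0,"y":0.001,"z":0,"ax":0,"ay":0,"az":0,"fingers":0},{"x":0,"y":0.0015,"z":0,"ax":0,"ay":0,"az":0,"fingers":0},{"x":0,"y":0.002,"z":0,"ax":0,"ay":0,"az":0,"fingers":0},{"x":0,"y":0.002,"z":0,"ax":0,"ay":0,"az":0,"fingers":0},{"x":0,"y":0.002,"z":0,"ax":0,"ay":0,"az":0,"fingers":0},{"x":0,"y":0.002,"z":0,"ax":0,"ay":0,"az":0,"fingers":0},{"x":0,"y":0.002,"z":0,"ax":0,"ay":0,"az":0,"fingers":0}]'
```

```text
clock: 18.03
position: [0.4771, 0.1652, 0.0999]
orientation: [0.686, 0.177, -0.173, -0.684]
contact_force: [0.6, 1.4, 1.9]
grip_width: 0.09
clock: 18.7
position: [0.4774, 0.1655, 0.0997]
orientation: [0.686, 0.178, -0.173, -0.684]
contact_force: [-1.6, 0.6, 15.3]
grip_width: 0.092
```

The canister is standing on the pad: the force changed from -5.6 to +15 N. I back off slightly, release, and retreat straight up.

```bash
python3 -m pendant '[{"x":0,"y":-0.001,"z":0,"ax":0,"ay":0,"az":0,"fingers":0},{"x":0,"y":-0.002,"z":0,"ax":0,"ay":0,"az":0,"fingers":0},{"x":0,"y":-0.002,"z":0,"ax":0,"ay":0,"az":0,"fingers":0.1},{"x":0,"y":-0.002,"z":0,"ax":0,"ay":0,"az":0,"fingers":0.2},{"x":0,"y":-0.002,"z":0,"ax":0,"ay":0,"az":0,"fingers":0.3},{"x":0,"y":-0.002,"z":0,"ax":0,"ay":0,"az":0,"fingers":0.4},{"x":0,"y":-0.002,"z":0,"ax":0,"ay":0,"az":0,"fingers":0.5},{"x":0,"y":-0.002,"z":0,"ax":0,"ay":0,"az":0,"fingers":0.5}]'
python3 -m pendant '[{"x":0,"y":0,"z":0,"ax":0,"ay":0,"az":0,"fingers":0.5},{"x":0,"y":-0.01,"z":0,"ax":0,"ay":0,"az":0,"fingers":0.5},{"x":0,"y":-0.025,"z":0,"ax":0,"ay":0,"az":0,"fingers":0.5},{"x":0,"y":-0.045,"z":0,"ax":0,"ay":0,"az":0,"fingers":0.5},{"x":0,"y":-0.07,"z":0,"ax":0,"ay":0,"az":0,"fingers":0.5},{"x":0,"y":-0.1,"z":0,"ax":0,"ay":0,"az":0,"fingers":0.5},{"x":0,"y":-0.13,"z":0,"ax":0,"ay":0,"az":0,"fingers":0.5},{"x":0,"y":-0.15,"z":0,"ax":0,"ay":0,"az":0,"fingers":0.5}]'
python3 - <<'E'
from h import *
from scipy.optimize import least_squares
go([.475,.35,.25],28.6)
P=arm.capture("scene");Q=arm.capture("top");X=cloud("scene",P[1]);Y=cloud("top",Q[1])
def fit(C,c,zl,zh):
    m=(np.hypot(C[...,0]-c[0],C[...,1]-c[1])<.055)&(C[...,2]>zl)&(C[...,2]<zh);k=C[m]
    r=least_squares(lambda q:np.hypot(k[:,0]-q[0],k[:,1]-q[1])-.036,c,loss='soft_l1',f_scale=.003); return len(k),r.x.round(4)
print('placed',fit(X,(.476,.165),.036,.068),'right',fit(X,(.606,-.303),.102,.148))
m=(np.hypot(X[...,0]-.476,X[...,1]-.165)<.03)&(X[...,2]>.06)&(X[...,2]<.09);k=X[m];A=np.c_[k[:,:2],np.ones(len(k))]
top=k[k[:,2]>np.percentile(k[:,2],40)];print('lid z',np.median(top[:,2]))
cv2.imwrite("pics/s8.png",np.hstack([cv2.resize(P[0][140:290,200:460],(400,231)),cv2.resize(Q[0][110:280,150:445],(400,231))])[:,:,::-1])
E
```

```text
clock: 19.37
position: [0.4753, 0.1642, 0.0987]
orientation: [0.687, 0.175, -0.175, -0.684]
contact_force: [-0.0, 0.2, 1.1]
grip_width: 0.501
clock: 20.03
position: [0.4761, 0.1651, 0.2527]
orientation: [0.686, 0.177, -0.172, -0.684]
contact_force: [-0.0, 0.3, -0.0]
grip_width: 0.499
jaw 29 now 28.6  j7 change ~-17 shift [0.0877 0.0024 0.1628] turn [0.3 0.  0.3]
jaw 209 now 28.6  j7 change ~163 shift [0.0877 0.0024 0.1628] turn [   0.5 -180.    -0.4]
t 20.03 pos [0.4761 0.1651 0.2527] F [-0.   0.3 -0. ] grip 0.499 j [-0.54  0.37  0.22  1.82 -0.09  0.96  0.22]
placed (160, array([0.4762, 0.1645])) right (246, array([ 0.6078, -0.3047]))
lid z 0.08057752804030355
```

View pics/s8.png

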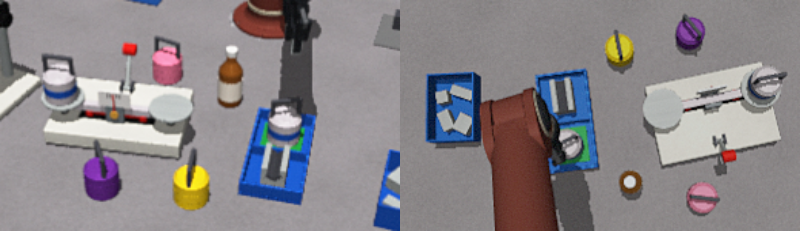

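The heavier canister stands upright on the green pad, about (0.476, 0.1645). The lever and the lighter canister are unchanged, and the gripper is clear and touching nothing.

```bash
python3 - <<'E'
from h import *
P=arm.capture("scene");Q=arm.capture("top");X=cloud("scene",P[1]);Y=cloud("top",Q[1])
for A,B,n in((np.load("sceneX.npy"),X,'scene'),(np.load("topX.npy"),Y,'top')):
    for nm,c,zl,zh in(("right",(.606,-.303),.13,.175),("bottle",(.382,.0126),.03,.16),("bin",(.593,.43),.03,.08),("vee",(.597,.18),.045,.08),("knob",(.439,-.213),.115,.16)):
        r=[C[(np.hypot(C[...,0]-c[0],C[...,1]-c[1])<.045)&(C[...,2]>zl)&(C[...,2]<zh)] for C in(A,B)]
        print(n,nm,[(len(k),k.mean(0).round(4)) for k in r if len(k)])
print(arm.close_job())
E
```

```text
scene right [(334, array([ 0.6218, -0.2968,  0.1522])), (333, array([ 0.6216, -0.2971,  0.1515]))]
scene bottle [(430, array([0.3996, 0.014 , 0.0875])), (430, array([0.3996, 0.0139, 0.0876]))]
scene bin [(120, array([0.596 , 0.4306, 0.0379])), (110, array([0.5966, 0.4296, 0.0385]))]
scene vee [(205, array([0.6016, 0.1792, 0.0583])), (213, array([0.601 , 0.1791, 0.0579]))]
scene knob [(73, array([ 0.447 , -0.2126,  0.1348])), (75, array([ 0.4472, -0.2128,  0.135 ]))]
top right [(390, array([ 0.6033, -0.3006,  0.1547])), (385, array([ 0.603 , -0.3006,  0.154 ]))]
top bottle [(242, array([0.382 , 0.0109, 0.1129])), (241, array([0.382 , 0.0108, 0.1134]))]
top bin [(151, array([0.5961, 0.4187, 0.0414])), (139, array([0.5956, 0.4184, 0.0419]))]
top vee [(238, array([0.5952, 0.1807, 0.0581])), (237, array([0.5955, 0.1808, 0.058 ]))]
top knob [(93, array([ 0.4384, -0.2122,  0.1393])), (93, array([ 0.4379, -0.2126,  0.139 ]))]
the job is handed in; nothing more can be done
None
```

The job is done and handed in at about 20 s on the robot's clock; no verdict is reported.

**What I did:** I gripped the red knob, swung the lever fully over and held the beam tipped for over a second. The left canister (comparator +y) dropped about 11 mm and the right one rose by the same, so the left one is heavier. I swung the lever back to its stop, lifted the left canister off by its handle and set it on the green pad.

**Last checks:**
- **Heavier canister:** it stands at about (0.476, 0.1645). That is within about 1 mm of the pad centre seen by the top camera, and about 4 mm by the scene camera; the two views of the pad disagree by that much. Its lid measured 0.081 m high against 0.078 expected, which is within the depth noise. It looks upright in the picture; I did not measure its tilt after release.
- **Everything else:** the lever knob, lighter canister, vee block, bottle and parts bin are all within about 1 mm of where they started. The lighter canister's unchanged height shows the beam is level.
- **Robot:** the gripper is clear and the force reading was about zero. No check failed.

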